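Load the label roll and roll its guides home

ROBOT

A 6-joint arm with a two-finger parallel gripper is mounted at the origin on the work surface. World frame = base frame: x ahead of the robot, y to its left, z up, the work surface at z = 0. Lengths are in m, angles in rad, forces in N, time in s.
With the tool pointing down it reaches from about 0.3 to 0.825 m from the base axis. Payload 5.4 kg.
Tool frame: the origin (TCP) lies at the very end of the fingers, on their centre line; the grasp point (between the pads) lies 19 mm behind it; z points along the fingers, x is the direction in which the jaws open and shut, and the axes are right-handed (so a half turn about z gives the same grasp; the last joint's range is limited). The gripper opens to 92 mm and grips with 3 to 60 N. Pads are 20 mm wide; open, the fingers measure 128 mm over their backs; the gripper's body (75 mm by 189 mm) begins 69 mm behind the grasp point.
Start: joints at [0.984, 0.158, 1.597, -0, 1.386, -0.21], TCP at [0.212, 0.535, 0.215] pointing down, gripper open.
Joint ranges: [-2.91, 2.91], [-0.94, 2.29], [0.18, 2.7], [-1.29, 4.43], [0.17, 2.64], [-3, 3]. Speed limits (rad/s): [2.57, 2.57, 3.14, 3.14, 3.14, 3.14].

INTERFACE

Orientations are given as a rotation vector (axis times angle).
In Python, from workcell import bot gives the robot as it stands. Calls block until the motion is done:
- bot.goto(position, orientation): joint-space move of the TCP to a pose.
- bot.line_to(position, rot=None, max_speed=0.15): straight line of the TCP; rot=None keeps the orientation; max_speed is the mean speed in m/s.
- bot.set_joints(angles): joint-space move.
- bot.set_gripper(opening, newtons=None): opening from 0.0 (shut) to 1.0 (fully open); newtons is the grip in N (None keeps the last); returns when the fingers have stopped.
- bot.hold(seconds).
- bot.inverse_kinematics(position, orientation): joint angles nearest the present ones, or None.
- bot.read_camera(name): name is "scene" or "top" or "wrist"; returns a dict with "pixels" (480x640x3 uint8, blue, green, red), "fx", "fy", "cx", "cy" (pixels), "R" (3x3) and "t" (3): a world point X has camera coordinates R X + t. Camera axes: x right, y down, z forward; pixel columns grow to the right and rows downward; lengths in m; the calibration is good to about 2 mm. A picture is of the moment at which its call begins. There is no depth.
A pose or a line that the arm cannot do raises bot.MotionError and nothing moves.
- bot.job_done(): hands the job in, once; it reports no verdict.
Readings, each from a call of its own:
- bot.current_clock(): time.
- bot.current_joints(): joint angles.
- bot.current_joint_vel(): joint speeds.
- bot.current_effort(): joint torques, N m.
- bot.current_ee_pos(): TCP position.
- bot.current_tool_rot(): TCP orientation.
- bot.current_contact_force(): force on the tool from outside, world axes, zero at the start.
- bot.current_ft_torque(): the same for the moment, N m.
- bot.current_opening(): opening from 0.0 (shut) to 1.0 (fully open).
Only numpy, scipy, OpenCV 4.12 (cv2) and the standard library are available. Lean on these libraries where they do the work, as an engineer would, in place of code of your own. Each camera call takes 0.05 s, during which the arm holds its last target. There are 200 camera calls.

TASK

Load the white label roll with the blue edges into the open label printer: lower it onto the cradle between the two green guides and let go, then with a fingertip lightly pressed on the small thumbwheel roll it until both guides just meet the ends of the roll, with no play left and without squeezing the roll hard. Move the guides only with the thumbwheel, do not lean on the wheel, and leave everything else where it is.

Things in the scene. Friction and masses are not known exactly. Their poses are not given: they have to be found in the camera images.
- roll_blue_center (a point): Centre of the roll to load: white paper, blue stripes round both edges, blue core; 56 mm in diameter, 50 mm long, about 120 g. Its axis is the point's y, level. It lies in the rack with two other rolls of the same size, in any of the three places. Grip it from above across its diameter (level, square to its axis).
- roll_orange_center (a point): Centre of another roll of the same size, orange paper. Leave it alone.
- roll_green_center (a point): Centre of another roll of the same size, green paper. Leave it alone.
- rack: Fixed low grey rack, 75 x 260 mm, that holds three rolls in a line along its y axis, about 80 mm apart (places near y = -80, 0, +80 mm), resting on two steel bars along y; roll centres 50 mm above the table. Dividers reach 32 mm above the table. Origin on the table under its middle.
- printer: Fixed desktop label printer. Origin on the table under the middle of the roll bay; x from its front (label exit) to its back (hinge), y along the roll's axis, z up. Housing x -150 to 110 mm, y -80 to 80 mm, deck 60 mm high. Bay: opening in the deck, x -62 to 62, y -55 to 55 mm, floor at 10 mm. The raised cover hinges at x = 112 mm, leans back to x = 270 mm, 250 mm high.
- bay (a point): Where the centre of a loaded roll lies: middle of the bay, 50 mm above the table. Two steel cradle bars along y (at x = +-17 mm) carry the roll and keep it from rolling; along y it can slide. Axes as the printer's: the roll's axis must lie along y, either way round.
- wheel_top (a point): Crown (topmost point) of the thumbwheel: a dark ribbed wheel, one rib white, 40 mm in diameter, 12 mm wide, axis along the printer's y, in a slot 16 x 46 mm in the front deck, 100 mm before the bay's middle. Only its top 6 mm stands out; the crown is 66 mm above the table. Rigidly mounted: 1 mm too deep adds 10 N or more. The point does not turn; axes as the printer's.
- thumbwheel (a joint): Angle of the thumbwheel, 0 to 3.0 rad. Rolling its crown towards the bay (printer +x) increases it and brings both guides together, 5 mm each per rad; 76 mm apart at 0. Stiff: about 3 N along the rim turns it, plus the guides' load; it stays where left. A fingertip pressed on with about 8 N carries it along, under 6 N it may slip, over 20 N harms it. It stalls once both guides meet the roll.
- guide_left_face (a point): Middle of the inner face of the guide at the printer's +y side, 50 mm above the table: a green plate across the end of the roll, 48 mm wide (printer x), 5 mm thick, top 79 mm above the table. Moves along the printer's y. Starts 32 to 38 mm from the bay's middle.
- guide_right_face (a point): The same for the guide at the -y side; it always mirrors the other. The two meet the roll when they are 50 mm apart; a roll lying off centre is pushed along by the one that meets it first. More than 15 N from a guide crushes the roll's edge.
- bottle_amber: Amber pill jar, 44 mm wide, 75 mm high. Leave alone.
- bottle_white: White pill jar, 48 mm wide, 85 mm high. Leave alone.
- dose_cup: Small dose cup, 38 mm wide, 32 mm high. Leave alone.
- carton: Small medicine carton, 90 x 45 x 35 mm. Leave alone.
Mind the look-alikes: they are no part of the job. Leave any black or red look-alike of the part that bears roll_blue_center alone.

How it is judged:
On the way, in this order (a step that is already met when the one before it is completed fails the run):
1. the roll with blue edges lies in the printer's cradle, axis along the cradle, released, with the guides still clear of it (horizontal distance between roll_blue_center and bay below 0.014 m and x of roll_blue_center in the frame of bay between -0.004 and 0.004 m and z of roll_blue_center in the frame of bay between -0.004 and 0.004 m and angle between the y axis of roll_blue_center and the y axis of bay, either way round below 0.12 rad and contact force between the fingers and roll_blue below 0.1 N and distance between guide_left_face and guide_right_face above 0.055 m), for 0.2 s.
2. the fingertip on the thumbwheel has rolled the guides to less than 60 mm apart (contact force between the fingers and thumbwheel above 0.5 N and distance between guide_left_face and guide_right_face below 0.06 m), for 0.05 s.
3. both guides meet the roll: at most 2 mm of play in all (distance between guide_left_face and guide_right_face below 0.052 m), for 0.2 s.
At the end, for the whole second after the job is handed in: The roll with blue edges rests in the printer's cradle, its centre within 4 mm of the bay's middle and its axis within 0.05 rad of the cradle's, at rest; the guides' faces are at most 52 mm apart (2 mm of play in all) (distance between guide_left_face and guide_right_face below 0.052 m and x of roll_blue_center in the frame of bay between -0.004 and 0.004 m and y of roll_blue_center in the frame of bay between -0.004 and 0.004 m and z of roll_blue_center in the frame of bay between -0.004 and 0.004 m and angle between the y axis of roll_blue_center and the y axis of bay, either way round below 0.05 rad and linear speed of roll_blue below 0.01 m/s); the robot touches nothing.
It fails at once if the thumbwheel is pressed with more than 20 N (contact force between the fingers and thumbwheel above 20 N).
It fails at once if a guide squeezes the roll with more than 15 N (contact force between any of guide_left, guide_right and roll_blue above 15 N).
It fails at once if a guide is pushed with the fingers (over 3 N) (contact force between the fingers and guide_left above 3 N or contact force between the fingers and guide_right above 3 N).
It fails at once if the roll is dropped (falls untouched faster than 0.6 m/s) (linear speed of roll_blue above 0.6 m/s and contact force between anything else and roll_blue below 0.05 N).
It fails at once if another thing is moved by more than 20 mm (distance of any of roll_orange_center, roll_green_center, bottle_amber, bottle_white, dose_cup, carton from where it was at the start of the episode above 0.02 m).
It also fails if it takes over 67 s, if anything falls off the work surface, if the arm or the gripper's body presses on something with over 40 N, if the wrist force passes 120 N, or if a joint passes its speed limit or range.

## Working session

There is one attempt and no reset: what is moved stays moved. The work goes in short steps, each a Python script; the robot and the scene stay as the last script left them, time stands still between calls to the robot, and variables do not carry over. Pictures are saved under pics/ and viewed, about 8 in all and at most 12, crops included, and the job is handed in when it is done.

```bash
mkdir -p pics; python3 - <<'E'
from workcell import bot
import cv2,numpy as np
for n in("top","scene"):
    c=bot.read_camera(n);cv2.imwrite(f"pics/{n}0.png",c["pixels"])
    R=np.array(c["R"]);print(n,c["fx"],c["cx"],c["cy"],R.round(3).tolist(),(-R.T@np.array(c["t"])).round(3))
print(bot.current_tool_rot(),bot.current_clock())
E
```

```text
top 503.91613584795215 315.2959223569887 237.40770807784804 [[-0.025, -1.0, -0.01], [-0.985, 0.026, -0.168], [0.168, 0.005, -0.986]] [ 0.359 -0.054  1.215]
scene 435.7861188617743 319.69641165932586 235.43706995371699 [[0.125, 0.992, -0.021], [0.667, -0.1, -0.739], [-0.735, 0.078, -0.674]] [ 1.217 -0.128  0.682]
[ 2.59762678e+00  1.76577963e+00 -2.39488370e-03] 0.1
```

View pics/top0.png

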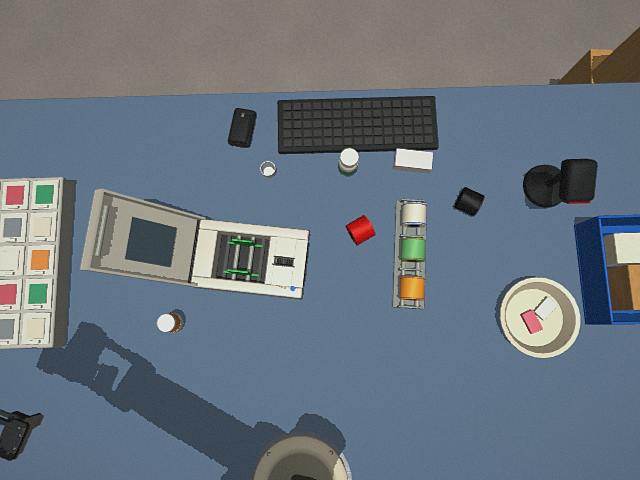

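View pics/scene0.png

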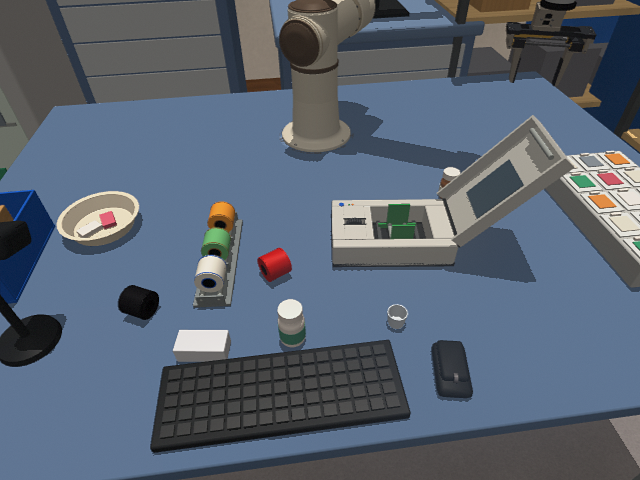

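Top view: the white roll is in the rack at (413,213), with green and orange below it. The printer deck spans about (193–309, 219–298), the wheel is at (285,261), and the printer's +x points left in the image. I'll get rough positions and then look with the wrist camera.

```bash
cat > h.py <<'E'
from workcell import bot
import cv2,numpy as np
from scipy.spatial.transform import Rotation as Ro
def ray(c,uv,z):
    R=np.array(c["R"]);C=-R.T@np.array(c["t"])
    d=R.T@np.array([(uv[0]-c["cx"])/c["fx"],(uv[1]-c["cy"])/c["fy"],1]);return C+d*(z-C[2])/d[2]
def proj(c,X):
    p=np.array(c["R"])@X+np.array(c["t"]);return np.array([c["fx"]*p[0]/p[2]+c["cx"],c["fy"]*p[1]/p[2]+c["cy"]])
def down(yaw): # tool z down, tool x (jaws) at yaw in the world
    x=np.array([np.cos(yaw),np.sin(yaw),0]);z=np.array([0,0,-1.]);return Ro.from_matrix(np.c_[x,np.cross(z,x),z]).as_rotvec()
def snap(n,f):
    c=bot.read_camera(n);cv2.imwrite("pics/"+f,c["pixels"]);np.save("pics/"+f+".npy",c,allow_pickle=True);return c
E
python3 - <<'E'
from h import *
c=bot.read_camera("top")
for n,p,z in(("roll",(413,211),.078),("c1",(199,219),.06),("c2",(309,231),.06),("c3",(302,298),.06),("c4",(193,283),.06),("wheel",(284,261),.066),("rackTL",(400,200),.02),("rackBL",(394,306),.02)):print(n,ray(c,p,z).round(4))
M=Ro.from_rotvec(bot.current_tool_rot()).as_matrix();print(M.round(3))
w=bot.read_camera("wrist");R=np.array(w["R"]);C=-R.T@np.array(w["t"]);print("cam in tool",M.T@(C-bot.current_ee_pos()),(R@M).round(3),w["fx"])
E
```

```text
roll [ 0.608  -0.2743  0.078 ]
c1 [0.6065 0.2238 0.06  ]
c2 [ 0.571  -0.0333  0.06  ]
c3 [ 0.4163 -0.0138  0.06  ]
c4 [0.4569 0.2356 0.06  ]
wheel [0.5014 0.0256 0.066 ]
rackTL [ 0.649  -0.2556  0.02  ]
rackBL [ 0.3941 -0.2279  0.02  ]
[[ 0.368  0.93  -0.001]
 [ 0.93  -0.368 -0.001]
 [-0.001 -0.    -1.   ]]
cam in tool [ 1.47609566e-04 -8.50543394e-02 -1.71828656e-01] [[ 1.    -0.001 -0.   ]
 [ 0.001  0.955 -0.297]
 [ 0.     0.297  0.955]] 415.1552976956994
```

```bash
python3 - <<'E'
from h import *
bot.goto([0.44,0.09,0.21],down(np.radians(82)));snap("wrist","w1.png")
bot.goto([0.53,-0.265,0.21],down(np.radians(84)));snap("wrist","w2.png")
print(bot.current_clock(),bot.current_joints())
E
```

```text
3.4833 [-6.65301390e-01  2.05658088e-01  1.55199357e+00  3.77831468e-04
  1.38398553e+00 -2.13316813e+00]
```

View pics/w1.png

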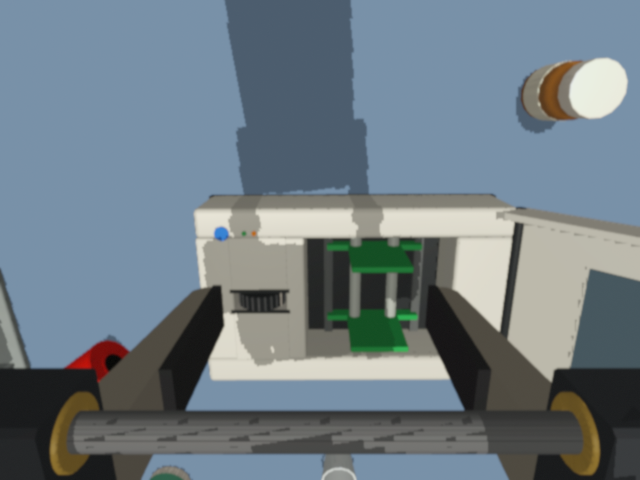

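View pics/w2.png

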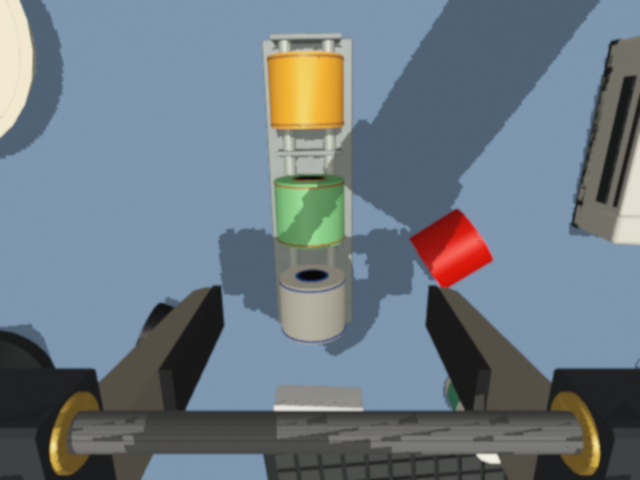

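Wrist view w2 shows the white, blue-edged roll: near face core at (312,276), silhouette columns 279–346, far end at row ~341. Wrist view w1 shows the wheel slot at (260,301), the bay at columns ~306–438, and the guides in green. Next I'll enlarge the printer and compute.

```bash
python3 - <<'E'
from h import *
i=cv2.imread("pics/w1.png");cv2.imwrite("pics/w1c.png",cv2.resize(i[190:390,190:530],None,fx=2.35,fy=2.35,interpolation=cv2.INTER_CUBIC))
w=np.load("pics/w2.png.npy",allow_pickle=True).item()
for n,p,z in(("core",(312.5,275.5),.05),("far",(314,341),.076),("rackTop",(307,35),.032),("oran_top",(305,55),.078)):print(n,ray(w,p,z).round(4))
j=w["pixels"];b=cv2.cvtColor(j,cv2.COLOR_BGR2HSV)
for r in (295,305,315,325):
    row=j[r,260:365].astype(int).sum(1);d=np.abs(np.diff(row));print(r,[(k+260,d[k]) for k in np.argsort(-d)[:6]])
E
```

```text
core [ 0.5801 -0.2786  0.05  ]
far [ 0.6283 -0.282   0.076 ]
rackTop [ 0.3899 -0.2621  0.032 ]
oran_top [ 0.4093 -0.2639  0.078 ]
295 [(np.int64(280), np.int64(31)), (np.int64(279), np.int64(31)), (np.int64(343), np.int64(26)), (np.int64(344), np.int64(25)), (np.int64(278), np.int64(22)), (np.int64(277), np.int64(20))]
305 [(np.int64(280), np.int64(36)), (np.int64(279), np.int64(29)), (np.int64(344), np.int64(27)), (np.int64(281), np.int64(26)), (np.int64(343), np.int64(25)), (np.int64(350), np.int64(19))]
315 [(np.int64(268), np.int64(36)), (np.int64(281), np.int64(35)), (np.int64(280), np.int64(33)), (np.int64(267), np.int64(32)), (np.int64(269), np.int64(26)), (np.int64(344), np.int64(25))]
325 [(np.int64(343), np.int64(44)), (np.int64(344), np.int64(43)), (np.int64(342), np.int64(25)), (np.int64(341), np.int64(15)), (np.int64(280), np.int64(14)), (np.int64(282), np.int64(13))]
```

View pics/w1c.png

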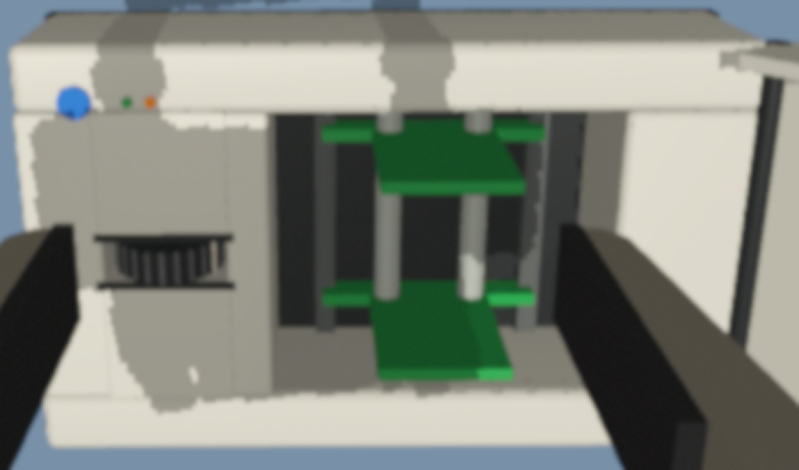

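The crop shows the slot at x 95–233, y 238–286, the bay corners at about (272,112), (629,112) and (270,394), and the housing corners at (12,46) and (50,446). I'll fit the printer's pose to these.

```bash
python3 - <<'E'
from h import *
w=np.load("pics/w1.png.npy",allow_pickle=True).item()
P=[((164,262),-.1,0),((95,238),-.123,.008),((233,286),-.077,-.008),((272,112),-.062,.055),((629,112),.062,.055),((270,394),-.062,-.055),((12,46),-.15,.08),((50,446),-.15,-.08)]
A=np.array([ray(w,np.array(p)/2.35+190,.06)[:2] for p,_,_ in P]);B=np.array([[x,y] for _,x,y in P])
a,b=A-A.mean(0),B-B.mean(0);th=np.arctan2((b[:,0]*a[:,1]-b[:,1]*a[:,0]).sum(),(b*a).sum())
M=np.array([[np.cos(th),-np.sin(th)],[np.sin(th),np.cos(th)]]);t=A.mean(0)-M@B.mean(0)
print("yaw",np.degrees(th),"bay",t,"wheel",t+M@[-.1,0],"\nres mm",((A-B@M.T-t)*1000).round(1).tolist())
for n,p,s in(("GL",(452,188),1),("GR",(420,299),-1)):
  pass
# inner top edges of guides: +y guide inner top edge crop (383..524,~183), -y guide: (375..490,~300)
for n,e in(("L",[(383,184),(524,182)]),("R",[(375,299),(492,299)])):
  print(n,[(M.T@(ray(w,np.array(p)/2.35+190,.079)[:2]-t)).round(4).tolist() for p in e])
w2=np.load("pics/w2.png.npy",allow_pickle=True).item()
print(ray(w2,(312.2,305),.06))
c=bot.read_camera("top");h=cv2.cvtColor(c["pixels"],cv2.COLOR_BGR2GRAY)
print(h[195:232:2,395:432:2])
E
```

```text
yaw 82.08187718554836 bay [0.5158657  0.12688371] wheel [0.50208992 0.02783712] 
res mm [[0.6, -1.1], [-1.1, -2.2], [2.4, 0.5], [-1.0, 1.1], [-1.2, 0.4], [0.5, -1.4], [0.7, 1.2], [-1.0, 1.5]]
L [[-0.0236, 0.037], [0.0233, 0.0377]]
R [[-0.0255, -0.0056], [0.0149, -0.0056]]
[ 0.60303494 -0.28116068  0.06      ]
[[ 71  74  71  66  72  72  70  71  68  55  65  69  80  78  82  78  75 126
   91]
 [ 70  74  64  70  69  73  71  70  35  95 127  91  54  84  77  82  72 110
  114]
 [ 78  70  70  67  92  90 100  82  81 155 175 192 205  48  84  74  66  60
  125]
 [ 65 105  82  43  65 106  65  58 144 172 184 196 197 195  45  77  61  71
  104]
 [ 60  33  93  94  80  89  81 130 158 177 194 197 195 187 170  53  56  82
   94]
 [ 36  39  36  39  23  22  95 159 178 189 198 198 185 173 144  47 102  78
   76]
 [ 41  30  38  38  27  69 152 173 187 194 193 187 179 163  23  69 100  82
   77]
 [ 36  42  43  30  48 141 164 181 194 197 191 177 168  57  23  86  99  78
   79]
 [ 45  44  38  36 137 158 181 190 195 197 187 172 131   7  33  81 100  74
   79]
 [ 41  43  43  77 131 182 190 194 194 188 176 137  66   9  28  68 169  81
   84]
 [ 37  47  66  66  71  65 161 199 190 180 159 124 138   2  23  58 173  80
   91]
 [ 34  57  62  75  75  75  72 111 189 165 126 146 141   6  25  47 106 128
   87]
 [ 52  58  68  78  76  77  78  77 136 145 145 141 141  14  20  39  74 171
   78]
 [ 76  93 139 102  80  80  79  74  69 153 146 145 141  73  12  29  45 108
  131]
 [122 145 146 142 127  76  77  75  66 100 126 131 134 115  16  22  45  98
  166]
 [140 167 158 147 144 138  67  69  57   0   1   2  54  95  14  34  22  35
   79]
 [182 169 167 160 152 151  60  57 142 111 113 110 105  89  34  28  39  28
   47]
 [177 175 171 169 164 129  51  52  57  50  52  67  68  69  37  35  27  41
   20]
 [182 176 177 179 152  98  71  74  76  68  73  63  65  64  37  46  46  21
   35]]
```

```bash
python3 - <<'E'
from h import *
r=down(np.radians(85));p=np.array([.604,-.2805,0])
bot.set_gripper(.8)
bot.goto(p+[0,0,.12],r);bot.line_to(p+[0,0,.032],max_speed=.08)
print(bot.current_contact_force());bot.set_gripper(0,15);print(bot.current_opening()*92,bot.current_contact_force())
bot.line_to(p+[0,0,.2]);print(bot.current_opening()*92,bot.current_contact_force())
b=np.array([.5159,.1269,0]);bot.goto(b+[0,0,.2],down(np.radians(82.1)))
snap("wrist","w3.png");print(bot.current_clock(),bot.current_ee_pos(),bot.current_joints()[5])
E
```

```text
[-0.24365427  0.07221224 -0.0842356 ]
55.911399023599216 [-1.09172443 -3.6079148   2.26143172]
55.19857521099248 [-0.58437072  0.41414425 -2.02330613]
9.05 [0.51651504 0.12595861 0.20007131] -1.4196023463568646
```

View pics/w3.png

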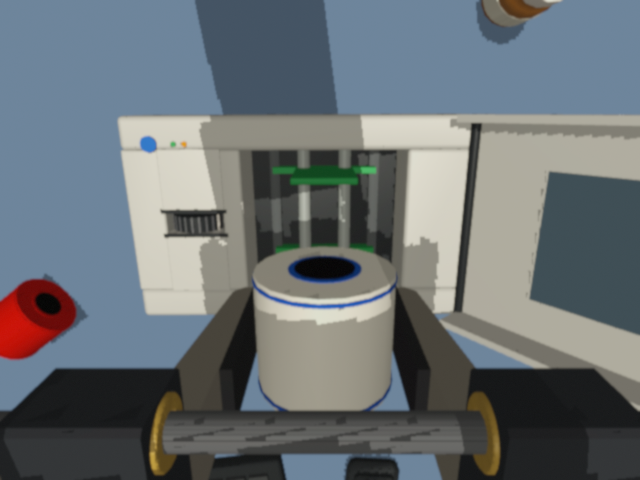

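The roll is held level: core at (324,269), slot at (195,223), bay corners at (245,150) and (408,150), housing corners at (121,118) and (146,314). I'll check the axial offset in the grip and refit the printer pose from this second view.

```bash
python3 - <<'E'
from h import *
w=np.load("pics/w3.png.npy",allow_pickle=True).item()
p=np.array(bot.current_ee_pos());T=Ro.from_rotvec(bot.current_tool_rot()).as_matrix()
print(p,T.round(4)[:,0])
for z in(.216,.218,.22):print("face in tool",(T.T@(ray(w,(324.5,269),z)-p)*1000).round(1))
P=[((195.5,223),-.1,0),((245,150),-.062,.055),((408,150),.062,.055),((121,118),-.15,.08),((146,314),-.15,-.08)]
A=np.array([ray(w,q,.06)[:2] for q,_,_ in P]);B=np.array([[x,y] for _,x,y in P])
a,b=A-A.mean(0),B-B.mean(0);th=np.arctan2((b[:,0]*a[:,1]-b[:,1]*a[:,0]).sum(),(b*a).sum())
M=np.array([[np.cos(th),-np.sin(th)],[np.sin(th),np.cos(th)]]);t=A.mean(0)-M@B.mean(0)
print("yaw",np.degrees(th),"bay",t,"wheel",t+M@[-.1,0],"\nres mm",((A-B@M.T-t)*1000).round(1).tolist())
E
```

```text
[0.51651504 0.12595861 0.20007131] [ 1.388e-01  9.903e-01 -2.000e-04]
face in tool [  0.6 -23.9 -15.9]
face in tool [  0.6 -24.6 -17.9]
face in tool [  0.6 -25.4 -19.9]
yaw 82.03247126491755 bay [0.5155834  0.12802954] wheel [0.50172222 0.02899487] 
res mm [[0.1, -1.7], [-0.2, 2.0], [-0.9, -1.7], [2.1, 1.4], [-1.1, -0.0]]
```

```bash
python3 - <<'E'
from h import *
b=np.array([.5157,.1272,0])
bot.line_to(b+[0,0,.05],max_speed=.1);bot.line_to(b+[0,0,.037],max_speed=.04);bot.hold(.2)
f0=np.array(bot.current_contact_force());print(f0)
for z in np.arange(.036,.0305,-.001):
    bot.line_to(b+[0,0,z],max_speed=.02);f=np.array(bot.current_contact_force())-f0;print(z.round(4),f.round(2))
    if f[2]>2.5:break
bot.set_gripper(.76);print(bot.current_opening()*92);bot.hold(.3)
p=np.array(bot.current_ee_pos());bot.line_to(p+[0,0,.12],max_speed=.12)
u=np.array([np.cos(np.radians(82.05)),np.sin(np.radians(82.05)),0])
bot.goto(np.array([.5019,.0284,.15])-.08*u-np.array([.06,0,0]),down(np.radians(82.05)))
bot.set_gripper(0,30);snap("wrist","w4.png");print(bot.current_clock(),bot.current_opening())
E
```

```text
[-0.42421269 -0.4286344  -1.71237516]
0.036 [ 0.46  1.44 -0.15]
0.035 [ 0.67 -0.3   0.27]
0.034 [-0.33  0.11  0.44]
0.033 [-1.19 -0.19  4.47]
70.06754483205245
16.1667 0.005269571716447691
```

View pics/w4.png

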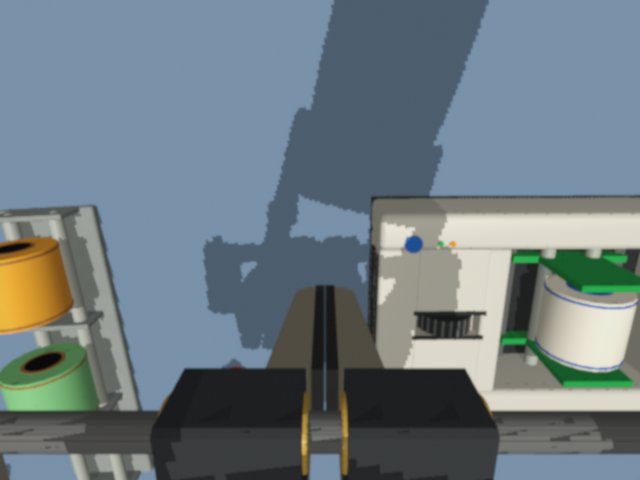

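The roll lies in the cradle with the guides clear of it, and the fingers are shut. The slot is at (449,325) here. Now press lightly and roll, under force control.

```bash
cat > roll.py <<'E'
from h import *
u=np.array([np.cos(np.radians(82.05)),np.sin(np.radians(82.05)),0]);W=np.array([.5019,.0284,0])
def at(s,z,v=.03):bot.line_to(W+s*u+[0,0,z],max_speed=v)
def stroke(s0,s1,target=9.,stop=None,ds=.002):
    at(s0,.072,.1);bot.hold(.3);f0=np.mean([bot.current_contact_force() for _ in range(5)],0)
    F=lambda:np.array(bot.current_contact_force())-f0
    z=.068;at(s0,z);
    while True:
        f=F()
        if f[2]>6 or z<.063:break
        z-=.0003 if f[2]<1 else .00015;at(s0,z,.01);bot.hold(.05)
    print("touch z",z,bot.current_ee_pos()[2],F().round(1),bot.current_clock())
    if z<.063:at(s0,.09);return
    s=s0;log=[]
    while s<s1-1e-6:
        s+=ds;f=F();z-=np.clip((target-f[2])*4e-5,-3e-4,1.5e-4);at(s,z,.02);f=F()
        log.append((round(s*1e3,1),round(z*1e3,2),round(f[2],1),round(f@u,1)))
        if f[2]>15 or (stop and -(f@u)>stop):print("STOP");break
    print(log);
    at(s,.08,.05);print(bot.current_clock())
E
python3 - <<'E'
from roll import *
w=np.load("pics/w4.png.npy",allow_pickle=True).item();print(ray(w,(449,325),.06))
at(-.012,.11,.15);stroke(-.012,-.002)
E
```

```text
[0.50244718 0.02850646 0.06      ]
touch z 0.06545000000000005 0.06583292222173695 [-2.2  0.4  6.4] 21.1333
[(-10.0, np.float64(65.35), np.float64(7.6), np.float64(-2.8)), (-8.0, np.float64(65.29), np.float64(8.4), np.float64(-4.6)), (-6.0, np.float64(65.26), np.float64(8.9), np.float64(-3.1)), (-4.0, np.float64(65.26), np.float64(9.1), np.float64(-2.6)), (-2.0, np.float64(65.26), np.float64(8.8), np.float64(-2.5))]
22.825
```

Force tracking works well: about 9 N normal and 3 N along the rim. Next, a full stroke.

```bash
python3 - <<'E'
from roll import *
stroke(-.013,.011,stop=5.5)
at(-.08,.12,.15);bot.line_to(W-.08*u+[-.06,0,.15],max_speed=.2)
w=snap("wrist","w5.png");i=w["pixels"];cv2.imwrite("pics/w5c.png",cv2.resize(i[220:400,360:640],None,fx=2.8,fy=2.8,interpolation=cv2.INTER_CUBIC));print(bot.current_clock())
E
```

```text
touch z 0.06500000000000006 0.065564403843968 [-0.9 -0.2  6.5] 27.2917
[(-11.0, np.float64(64.9), np.float64(9.9), np.float64(-3.5)), (-9.0, np.float64(64.94), np.float64(10.4), np.float64(-4.3)), (-7.0, np.float64(64.99), np.float64(11.0), np.float64(-4.3)), (-5.0, np.float64(65.07), np.float64(10.7), np.float64(-3.6)), (-3.0, np.float64(65.14), np.float64(10.9), np.float64(-3.0)), (-1.0, np.float64(65.21), np.float64(9.3), np.float64(-2.3)), (1.0, np.float64(65.23), np.float64(9.1), np.float64(-2.9)), (3.0, np.float64(65.23), np.float64(8.8), np.float64(-4.6)), (5.0, np.float64(65.22), np.float64(9.9), np.float64(-4.3)), (7.0, np.float64(65.26), np.float64(7.8), np.float64(-3.7)), (9.0, np.float64(65.21), np.float64(7.0), np.float64(-3.2)), (11.0, np.float64(65.13), np.float64(4.6), np.float64(-3.5))]
30.7417
32.0917
```

View pics/w5c.png

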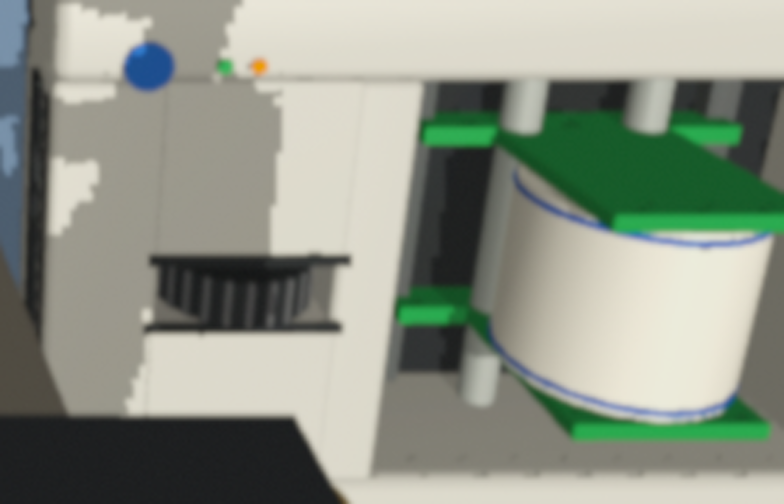

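The guides have closed in a lot and only a little play remains (the roll's blue edges are almost at the plates). One more careful stroke, with finer steps and a stall stop.

```bash
python3 - <<'E'
from roll import *
at(-.013,.11,.15);stroke(-.013,.004,stop=6.5,ds=.001)
at(-.08,.12,.15);bot.line_to(W-.08*u+[-.06,0,.15],max_speed=.2)
w=snap("wrist","w6.png");i=w["pixels"];cv2.imwrite("pics/w6c.png",cv2.resize(i[220:400,360:640],None,fx=2.8,fy=2.8,interpolation=cv2.INTER_CUBIC));print(bot.current_clock())
E
```

```text
touch z 0.06515000000000006 0.06559268243712735 [-1.7  0.8  6.8] 37.35
STOP
[(-12.0, np.float64(65.06), np.float64(6.9), np.float64(-2.4)), (-11.0, np.float64(64.98), np.float64(7.8), np.float64(-4.4)), (-10.0, np.float64(64.93), np.float64(9.1), np.float64(-5.9)), (-9.0, np.float64(64.93), np.float64(9.3), np.float64(-8.0))]
38.8
40.025
```

View pics/w6c.png

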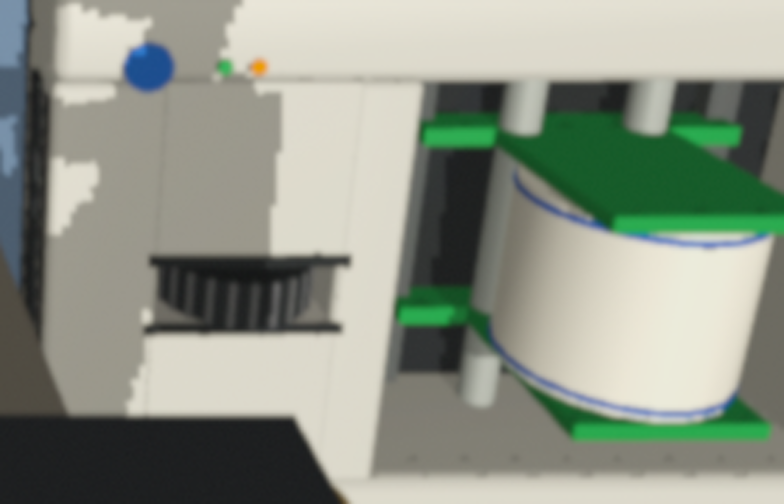

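The rim force climbed from 2.4 to 8 N within 3 mm at a steady 9 N press, and the guides didn't move between the two pictures, which means a stall. I'll check the gap numerically using green masks.

```bash
python3 - <<'E'
from h import *
th=np.radians(82.05);M=np.array([[np.cos(th),-np.sin(th)],[np.sin(th),np.cos(th)]]);t=np.array([.5157,.1274])
for f in("w4","w5","w6"):
    w=np.load(f"pics/{f}.png.npy",allow_pickle=True).item();i=w["pixels"];h=cv2.cvtColor(i,cv2.COLOR_BGR2HSV)
    m=cv2.inRange(h,(45,120,40),(80,255,255));out=[]
    for c in range(586,632,6):
        r=np.flatnonzero(m[:,c]);g=np.split(r,np.flatnonzero(np.diff(r)>3)+1)
        # inner edge of L = lowest row of L block; R outer edge = lowest row of last block (5 mm beyond its face)
        L=(M.T@(ray(w,(c,g[0][-1]+.5),.079)[:2]-t))[1];Rr=(M.T@(ray(w,(c,g[-1][-1]+.5),.079)[:2]-t))[1]+.005
        out.append((round(L*1e3,1),round(Rr*1e3,1),round((L-Rr)*1e3,1)))
    print(f,out)
E
```

```text
w4 [(np.float64(33.2), np.float64(-32.4), np.float64(65.6)), (np.float64(33.2), np.float64(-32.4), np.float64(65.6)), (np.float64(33.3), np.float64(-32.4), np.float64(65.6)), (np.float64(33.3), np.float64(-32.4), np.float64(65.6)), (np.float64(33.3), np.float64(-32.4), np.float64(65.6)), (np.float64(54.3), np.float64(-32.4), np.float64(86.7)), (np.float64(53.7), np.float64(-32.4), np.float64(86.0)), (np.float64(34.0), np.float64(-32.4), np.float64(66.3))]
w5 [(np.float64(26.0), np.float64(-24.6), np.float64(50.6)), (np.float64(26.7), np.float64(-24.6), np.float64(51.3)), (np.float64(26.7), np.float64(-24.6), np.float64(51.3)), (np.float64(26.7), np.float64(-24.6), np.float64(51.3)), (np.float64(26.7), np.float64(-24.6), np.float64(51.3)), (np.float64(48.1), np.float64(-24.6), np.float64(72.6)), (np.float64(47.4), np.float64(-24.6), np.float64(72.0)), (np.float64(26.7), np.float64(-24.6), np.float64(51.3))]
w6 [(np.float64(26.1), np.float64(-24.4), np.float64(50.5)), (np.float64(26.1), np.float64(-24.4), np.float64(50.5)), (np.float64(26.9), np.float64(-24.4), np.float64(51.2)), (np.float64(26.9), np.float64(-24.4), np.float64(51.2)), (np.float64(26.9), np.float64(-24.4), np.float64(51.2)), (np.float64(47.5), np.float64(-24.4), np.float64(71.9)), (np.float64(46.9), np.float64(-24.4), np.float64(71.2)), (np.float64(26.2), np.float64(-24.4), np.float64(50.5))]
```

```bash
python3 -c "
from h import *
print(bot.current_contact_force(),bot.current_ee_pos(),bot.current_clock());bot.job_done()"
```

```text
[ 0.01852359  0.08649672 -1.16176713] [ 0.43123509 -0.05040996  0.14942935] 40.025
the job is handed in; nothing more can be done
```

The blue-edged roll is in the printer's cradle with both guides closed onto its ends, and I handed the job in at 40.0 s of the 67 s allowed. No verdict was reported.

**What I did:** I gripped the roll from above, lowered it until the cradle took its weight, and let go with the guides still about 65 mm apart. I then rolled the thumbwheel in three strokes with the shut fingertips. The readings after each step showed at most 11 N of downward press on the wheel, against the 20 N limit.

**Last checks:**
- **Stall:** on the third stroke the force along the rim rose from about 2.4 to 8 N within 3 mm, while the press stayed near 9 N. I stopped there. That 8 N went past my 6.5 N stop setting; I estimate about 10 N per guide on the roll if the wheel did not slip. This is an estimate, not a measurement, and the limit is 15 N.
- **Guide gap:** the camera puts the guide faces about 50.5–51.2 mm apart, hardly changed since the second stroke (50.6–51.3 mm). Two of the eight sampled image columns gave wrong values (about 72 mm) in both pictures because the blue stripe or rail split the colour mask, so I ignored them.
- **Centring:** by the camera, the guides sit about 1 mm off the bay's middle toward +y, which is within the calibration error.
- **Clearance:** the arm was parked clear of everything, with the shut fingertips about 150 mm above the table.

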